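# Pack the four axle parts into the sorting tray

## Robot

A 6-joint arm with a two-finger parallel gripper is mounted at the origin on the work surface. World frame = base frame: x ahead of the robot, y to its left, z up, the work surface at z = 0. Lengths are in m, angles in rad, forces in N, time in s.
With the tool pointing down it reaches from about 0.325 to 0.9 m from the base axis. Payload 6.1 kg.
Tool frame: the origin (TCP) lies midway between the tips of the shut fingers; the grasp point (between the pads) lies 19 mm behind it; z points along the fingers, y is the line along which they close (so a half turn about z gives the same grasp; the last joint's range is limited). The gripper opens to 85 mm and grips with 20 to 120 N. Pads are 22 mm wide; open, the fingers measure 114 mm over their backs; the gripper's body (76 mm by 85 mm) begins 54 mm behind the grasp point. The pads swing forward as they close: fully open they stand 13 mm farther back than shut.
Start: joints at [-1.329, 0.22, 1.526, -0, 1.395, -0.126], TCP at [0.225, -0.583, 0.231] pointing down, gripper open.
Joint ranges: [-2.98, 2.98], [-0.91, 2.08], [0.09, 2.57], [-1.24, 4.39], [0.2, 2.65], [-2.68, 2.68]. Speed limits (rad/s): [2.57, 2.57, 3.01, 3.14, 3.14, 3.14].

## Interface

Orientations are given as [roll, pitch, yaw] about the fixed x, y, z axes, in that order (R = Rz(yaw) Ry(pitch) Rx(roll)).
In Python, from plant import movep, move_l, set_joints, gripper_to, hold, inverse_kinematics, observe, get_image, get_calibration, Unreachable, job_done gives the robot as it stands. Calls block until the motion is done:
- movep(position, orientation): joint-space move of the TCP to a pose.
- move_l(position, feed=0.15, rotation=None, max_force=None): straight line of the TCP; rotation=None keeps the orientation; feed is the mean speed in m/s. With max_force (N) it stops when the force on the tool has changed by that much, and returns True; else False.
- set_joints(angles): joint-space move.
- gripper_to(opening, f_grip=None): finger opening in m; f_grip is the grip in N (None keeps the last); returns when the fingers have stopped.
- hold(seconds).
- inverse_kinematics(position, orientation): joint angles nearest the present ones, or None.
- observe(): the state.
- get_image(name): name is "scene" or "side" or "wrist"; returns (picture, depth): 384x512x3 uint8, red, green, blue; 384x512 float32, m along the optical axis (not along the pixel's ray), 0 where there is no reading.
- get_calibration(name): a dict with "intrinsics" (3x3 intrinsics, pixels), "world_from_camera" (4x4, takes a point from camera to world coordinates). Camera axes: x right, y down, z forward; pixel columns grow to the right and rows downward; lengths in m; the calibration is good to about 2 mm. A picture is of the moment at which its call begins: read the wrist's pose just before it. get_calibration takes no time and is no camera call; for the wrist camera it gives the pose at the moment of the call.
A pose or a line that the arm cannot do raises Unreachable and nothing moves.
- job_done(): hands the job in; it is judged then, once.
The state is a dict: "time_s": time; "q": joint angles; "joint_velocities": joint speeds; "joint_torque": joint torques, N m; "eef_pos": TCP position; "tcp_rot": TCP orientation; "ft_force": force on the tool from outside, world axes, zero at the start; "torque": the same for the moment, N m; "opening": finger opening in m; "grasp_force": force on a finger pad.
Only numpy, scipy, OpenCV 4.12 (cv2) and the standard library are available. Lean on these libraries where they do the work, as an engineer would, in place of code of your own. Each camera call takes 0.05 s, during which the arm holds its last target. There are 200 camera calls.

## Task

Pack the parts for the drive axle into the coloured trays: the wheel with the red hub, lifted up over the ledge's rail, into the black tray, the red block with the two black studs into the red tray, the yellow gear into the yellow tray and the grey motor into the blue tray, each set down upright, as it stands now, flat on its tray's floor. Leave the wheel with the yellow hub and the red block with the white stripes where they are.

Things in the scene. Friction and masses are not known exactly. Their poses are not given: they have to be found in the camera images.
- red_hub_wheel: black ribbed toy tyre with a red hub disc on top, lying flat, 58 mm across, 36 mm high, about 70 g; origin at the centre of its underside, z up. Starts on a plywood ledge: floor 30 mm above the bench; red front rail, top 50 mm above the bench, 42 to 58 mm from the wheel centre; back board, top 62 mm. Its x runs across the ledge, rail to back; the other wheel lies 104 to 144 mm off along y.
- yellow_hub_wheel: black ribbed toy tyre with a yellow hub disc on top, lying flat, 58 mm across, 36 mm high, about 70 g; origin at the centre of its underside, z up. Look-alike that stays on the ledge, beside the red-hub wheel.
- studded_block: red plastic building block, 48 (x) x 30 (y) x 34 mm high, with two round black studs (12 mm across, 3 mm high) on its top; origin at the centre of its underside, x along its length, z up. About 50 g.
- striped_block: look-alike that stays: red plastic building block of the same 48 x 30 x 34 mm, with three white stripes across its top and no studs; origin at the centre of its underside, x along its length, z up.
- gear: yellow plastic spur gear lying flat, 45 mm across its teeth, 32 mm high, black bore in the middle; grip it like a plain disc; origin at the centre of its underside, z up. About 40 g.
- motor: small grey motor box with a black end, 46 (x) x 32 (y) x 36 mm high, a bright plate on its top and a thin brass shaft that sticks 10 mm out of its black end (+x) at half height; origin under the centre of the 46 x 32 box, z up. About 120 g.
- red_tray: red square tray, 84 mm outside, 78 mm inside; origin under its centre, floor 3 mm and rim 12 mm above the origin; axes along its sides, z up. Fixed. One of four (red, yellow, blue, black; any order) set 86 mm apart, two by two, in a grey sorting tray (182 mm square, rim 14 mm above the bench).
- yellow_tray: yellow square tray, 84 mm outside, 78 mm inside; origin under its centre, floor 3 mm and rim 12 mm above the origin; axes along its sides, z up. Fixed. One of four (red, yellow, blue, black; any order) set 86 mm apart, two by two, in a grey sorting tray (182 mm square, rim 14 mm above the bench).
- blue_tray: blue square tray, 84 mm outside, 78 mm inside; origin under its centre, floor 3 mm and rim 12 mm above the origin; axes along its sides, z up. Fixed. One of four (red, yellow, blue, black; any order) set 86 mm apart, two by two, in a grey sorting tray (182 mm square, rim 14 mm above the bench).
- black_tray: black square tray, 84 mm outside, 78 mm inside; origin under its centre, floor 3 mm and rim 12 mm above the origin; axes along its sides, z up. Fixed. One of four (red, yellow, blue, black; any order) set 86 mm apart, two by two, in a grey sorting tray (182 mm square, rim 14 mm above the bench).
There are look-alikes about, which are no part of the job. What is meant by the motor is not turquoise, and is the larger of those in its own colour. What is shaped like the studded_block but purple is not meant.

How it is judged:
At the end, for the whole second after the job is handed in: Red-hub wheel in the black tray, studded block in red, gear in yellow, motor in blue: each within 30 mm of the tray's centre, flat on its floor (within 4 mm, tilt under 0.15 rad), at rest and released. Yellow-hub wheel and striped block upright within 20 mm of their starts (horizontal distance between red_hub_wheel and black_tray below 0.03 m and z of red_hub_wheel in the frame of black_tray between 0 and 0.007 m and angle between each of red_hub_wheel, studded_block, gear, motor, yellow_hub_wheel, striped_block's own z axis and vertical below 0.15 rad and linear speed of each of red_hub_wheel, studded_block, gear, motor below 0.02 m/s and contact force between each of red_hub_wheel, studded_block, gear, motor and the fingers below 0.1 N and horizontal distance between studded_block and red_tray below 0.03 m and z of studded_block in the frame of red_tray between 0 and 0.007 m and horizontal distance between gear and yellow_tray below 0.03 m and z of gear in the frame of yellow_tray between 0 and 0.007 m and horizontal distance between motor and blue_tray below 0.03 m and z of motor in the frame of blue_tray between 0 and 0.007 m and distance of each of yellow_hub_wheel, striped_block from where it was at the start of the episode below 0.02 m); the robot touches nothing.
It fails at once if the yellow-hub wheel is shifted by more than 30 mm (distance of yellow_hub_wheel from where it was at the start of the episode above 0.03 m).
It fails at once if the striped block is shifted by more than 30 mm (distance of striped_block from where it was at the start of the episode above 0.03 m).
It also fails if it takes over 112 s, if anything falls off the work surface, if the arm or the gripper's body presses on something with over 40 N, if the wrist force passes 120 N, or if a joint passes its speed limit or range.

## Working session

There is one attempt and no reset: what is moved stays moved. The work goes in short steps, each a Python script; the robot and the scene stay as the last script left them, time stands still between calls to the robot, and variables do not carry over. Pictures are saved under pics/ and viewed, at most 14 in all, crops included, and the job is handed in when it is done.

```bash
mkdir -p pics; cat > h.py <<'E'
import numpy as np, cv2
from plant import *
def snap(cam,name):
    c=get_calibration(cam); p,d=get_image(cam)
    np.savez('pics/'+name+'.npz',p=p,d=d,K=c['intrinsics'],T=c['world_from_camera'])
    cv2.imwrite('pics/'+name+'.png',cv2.resize(p[:,:,::-1],(800,600),interpolation=cv2.INTER_CUBIC))
def cloud(name):
    f=np.load('pics/'+name+'.npz'); K,T,d=f['K'],f['T'],f['d']
    v,u=np.mgrid[0:d.shape[0],0:d.shape[1]]
    P=np.stack([(u-K[0,2])/K[0,0]*d,(v-K[1,2])/K[1,1]*d,d],-1)@T[:3,:3].T+T[:3,3]
    P[d==0]=np.nan
    return f['p'],P
E
python3 - <<'E'
from h import *
for c in('scene','side','wrist'): snap(c,c+'0'); print(c,get_calibration(c))
print(observe())
E
```

```text
scene {'intrinsics': array([[353.01021733,   0.        , 255.08767928],
       [  0.        , 353.01021733, 192.26198942],
       [  0.        ,   0.        ,   1.        ]]), 'world_from_camera': array([[ 0.52130419,  0.70750307, -0.47715966,  0.99786351],
       [ 0.85327599, -0.42380875,  0.30381938, -0.34580607],
       [ 0.0127287 , -0.5655312 , -0.82462867,  0.87755452],
       [ 0.        ,  0.        ,  0.        ,  1.        ]])}
side {'intrinsics': array([[452.45784025,   0.        , 250.76958711],
       [  0.        , 452.45784025, 197.71963685],
       [  0.        ,   0.        ,   1.        ]]), 'world_from_camera': array([[-0.71710731, -0.40278815,  0.56878714, -0.18115457],
       [-0.69682231,  0.43073019, -0.57350691,  0.67157756],
       [-0.01399201, -0.80760957, -0.58955153,  0.77886775],
       [ 0.        ,  0.        ,  0.        ,  1.        ]])}
wrist {'intrinsics': array([[306.54687919,   0.        , 256.47066798],
       [  0.        , 306.54687919, 195.15805251],
       [  0.        ,   0.        ,   1.        ]]), 'world_from_camera': array([[ 0.3598662
[... 215 characters left out ...]
        ]])}
{'time_s': 0.15, 'q': array([-1.32911062e+00,  2.21026941e-01,  1.52734370e+00,  1.50545643e-05,
        1.39468798e+00, -1.26070584e-01]), 'joint_velocities': array([ 0.00098036, -0.00079138, -0.00481759,  0.0014962 ,  0.00054455,
       -0.00046358]), 'joint_torque': array([ 1.03661681e-03, -4.97484326e+01, -3.89903998e+01, -1.10092574e-04,
        7.18075549e-03,  1.86316873e-05]), 'eef_pos': array([ 0.22460989, -0.58275691,  0.23046415]), 'tcp_rot': array([-3.14014019e+00, -1.99025957e-04,  3.67753499e-01]), 'ft_force': array([ 0.62579424, -0.39269157,  0.64231577]), 'torque': array([ 0.00806565,  0.00079834, -0.00650142]), 'grasp_force': 0.0, 'opening': 0.08553701057823797}
```

View pics/scene0.png

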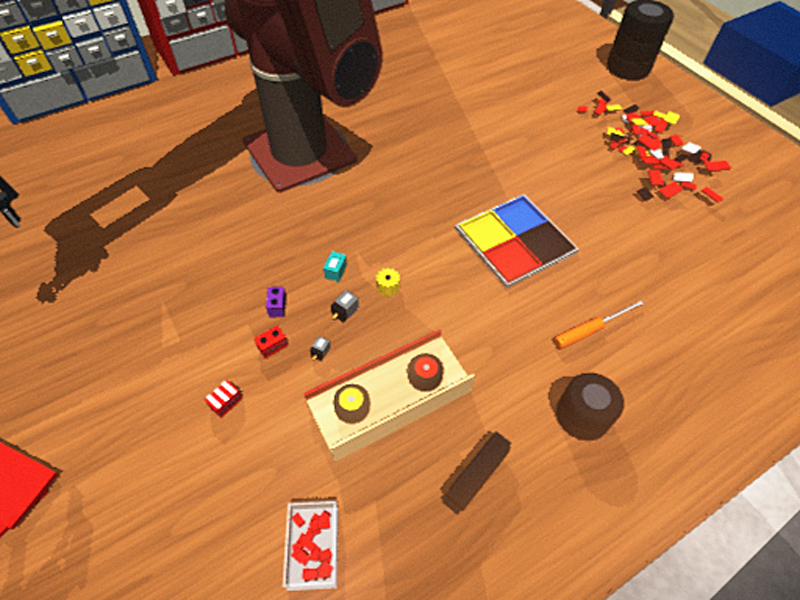

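View pics/side0.png

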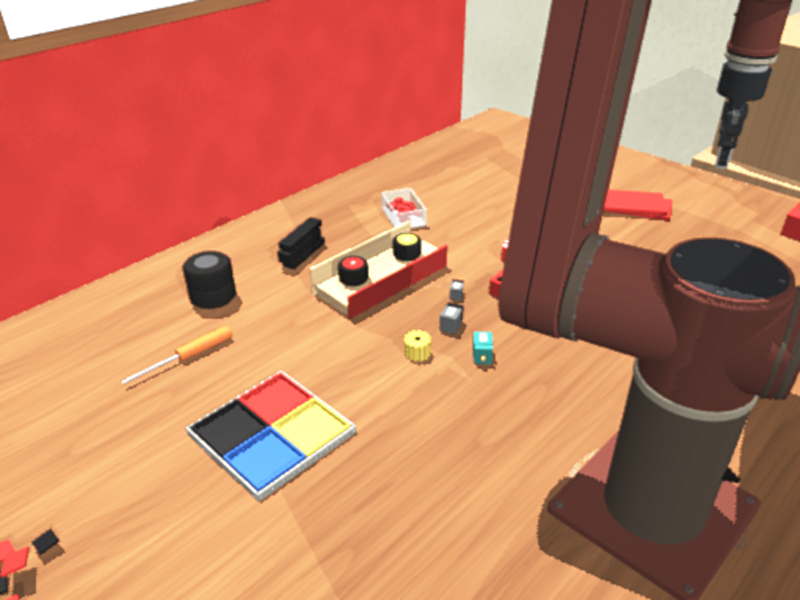

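The scene picture (800x600) shows these candidates:
- **Motors:** grey at (345,305) and a smaller grey at (320,348), plus turquoise at (335,265). The larger grey one fits.
- **Blocks:** red with studs at (271,341) is the one meant. Purple with studs at (276,301) and red with stripes at (223,398) are look-alikes.
- **Gear:** (388,281).
- **Wheels:** red hub (426,370), yellow hub (351,402).
- **Trays:** yellow (485,230), blue (521,214), red (512,258), black (544,246).

I'll confirm these in an enlarged crop and take numbers from the depth.

```bash
python3 - <<'E'
from h import *
p,P=cloud('scene0')
cv2.imwrite('pics/crop1.png',cv2.resize(p[155:300,120:310,::-1],(786,600),interpolation=cv2.INTER_CUBIC))
for n,(u,v) in dict(motor=(345,305),small=(320,348),turq=(335,265),stud=(271,341),purple=(276,301),stripe=(223,398),gear=(388,281),red=(426,370),yel=(351,402)).items():
    u=int(u*.64);v=int(v*.64); z0=P[v,u,2]
    w=P[max(v-22,0):v+23,u-22:u+23].reshape(-1,3)
    m=np.abs(w[:,2]-np.nanmedian(P[v-1:v+2,u-1:u+2,2]))<.005
    m&=np.hypot(*(w[:,:2]-P[v,u,:2]).T)<.04
    t=w[m]; r=cv2.minAreaRect((t[:,:2]*1000).astype(np.float32)); print(n,m.sum(),np.round(np.median(t,0),3),np.round(r[0],0),np.round(r[1],0),round(r[2],1))
for n,(u,v) in dict(Y=(485,230),B=(521,214),R=(512,258),K=(544,246)).items(): print(n,np.round(P[int(v*.64),int(u*.64)],3))
# tray outline corners (800px) on rim plane via depth
for u,v in [(457,227),(524,196),(578,248),(509,285)]: print(np.round(P[int(v*.64),int(u*.64)],3))
for u,v in [(306,396),(440,333),(475,377),(335,457)]: print('ledge',np.round(P[int(v*.64),int(u*.64)],3))
E
```

```text
motor 143 [ 0.461 -0.122  0.034] [ 460. -122.] [30. 46.] 18.8
small 92 [ 0.515 -0.202  0.025] [ 514. -201.] [23. 34.] 35.0
turq 129 [ 0.368 -0.095  0.034] [367. -93.] [32. 48.] 38.3
stud 173 [ 0.461 -0.272  0.033] [ 459. -272.] [31. 48.] 1.9
purple 125 [ 0.386 -0.229  0.033] [ 385. -228.] [29. 47.] 64.0
stripe 216 [ 0.521 -0.385  0.033] [ 520. -385.] [32. 47.] 20.5
gear 146 [ 0.453 -0.025  0.031] [452. -25.] [42. 43.] 59.8
red 336 [ 0.667 -0.079  0.065] [665. -78.] [54. 55.] 56.8
yel 387 [ 0.653 -0.211  0.065] [ 652. -210.] [55. 54.] 60.1
Y [0.433 0.224 0.007]
B [0.433 0.32  0.007]
R [0.521 0.226 0.005]
K [0.529 0.306 0.004]
[0.396 0.178 0.008]
[0.401 0.352 0.015]
[0.573 0.353 0.015]
[0.574 0.176 0.012]
ledge [ 0.598 -0.269  0.045]
ledge [ 0.613 -0.015  0.047]
ledge [ 0.698  0.009 -0.002]
ledge [ 0.706 -0.272  0.025]
```

View pics/crop1.png

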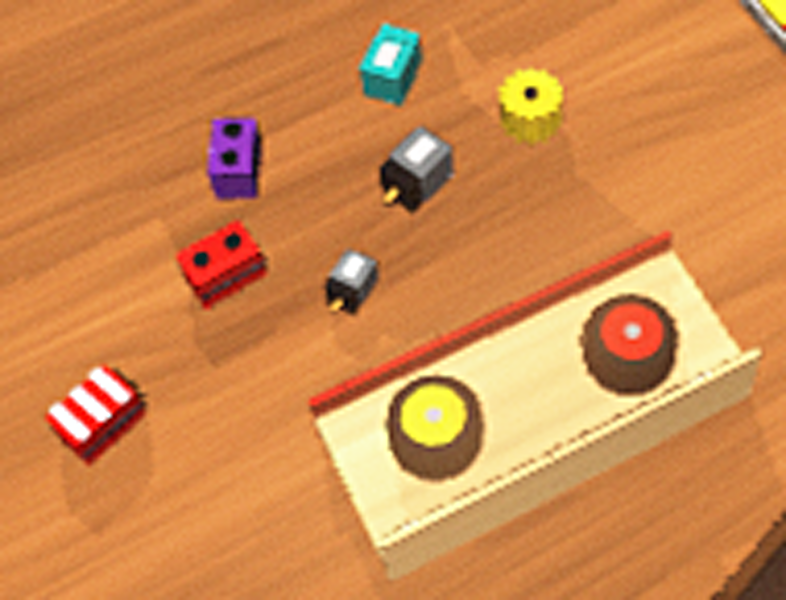

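The crop confirms it:
- **Motor:** the larger grey one, crop (415,168). Its top measures 46x30 mm against 34x23 for the small one, and its shaft points toward -y.
- **Studded block:** red with studs at crop (221,262).
- **Gear:** crop (531,100).
- **Red-hub wheel:** crop (631,335).

I'll start with the studded block.

```bash
cat >> h.py <<'E'
from math import atan2,pi,radians
def yaw_for(xy,g):          # g: grip direction, rad; keep joint 6 near 0
    y0=atan2(xy[1],xy[0])+pi/2; y=g+pi/2
    return y+pi*round((y0-y)/pi)
def pick(xy,z,g,width,f=50):
    y=yaw_for(xy,g); gripper_to(width)
    movep([*xy,.20],[pi,0,y]); move_l([*xy,z+.04],.25)
    hit=move_l([*xy,z],.08,max_force=12)
    gripper_to(.0,f); move_l([*xy,.20],.2)
    s=observe(); print('pick',hit,s['opening'],s['grasp_force'],s['time_s'])
def place(xy,z,g,width):
    y=yaw_for(xy,g)
    movep([*xy,.18],[pi,0,y]); move_l([*xy,z+.03],.25)
    hit=move_l([*xy,z],.04,max_force=6)
    s=observe(); print('place',hit,s['eef_pos'][2],s['time_s'])
    gripper_to(width); move_l([*xy,.18],.2)
TR=dict(Y=(.443,.222),B=(.443,.308),R=(.529,.222),K=(.529,.308))
E
python3 - <<'E'
from h import *
pick((.460,-.272),.005,radians(1.9),.056)
place(TR['R'],.008,0,.042)
snap('scene','s1'); snap('wrist','w1')
E
```

```text
pick False 0.02922764611694641 50.049662590026855 4.9083
place True 0.013378961735677132 8.0417
```

```bash
python3 - <<'E'
from h import *
p,P=cloud('s1')
cv2.imwrite('pics/s1c.png',cv2.resize(p[115:190,280:380,::-1],(800,600),interpolation=cv2.INTER_CUBIC))
m=(np.abs(P[...,0]-.529)<.04)&(np.abs(P[...,1]-.222)<.04)&(P[...,2]>.028)
t=P[m]; print(np.median(t,0),cv2.minAreaRect((t[:,:2]*1000).astype(np.float32)), np.percentile(t[:,2],[5,50,95]))
m=(np.abs(P[...,0]-.443)<.03)&(np.abs(P[...,1]-.222)<.03); print('floor',np.nanmedian(P[m],0))
E
```

```text
[0.55476827 0.20518602 0.37436795] ((529.137939453125, 221.60403442382812), (80.25218963623047, 79.12059783935547), 1.2260570526123047) [0.04409173 0.37436795 0.52463143]
floor [0.44778731 0.22013096 0.00714311]
```

View pics/s1c.png

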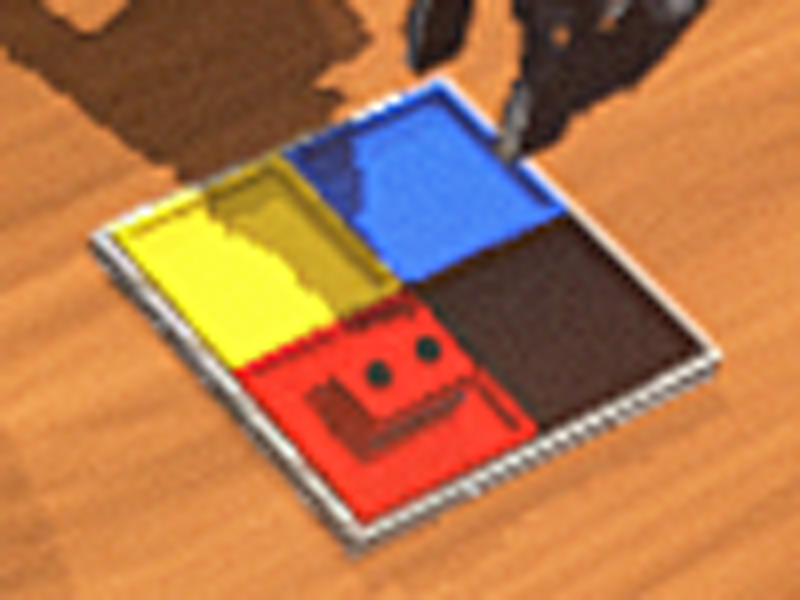

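View pics/w1.png

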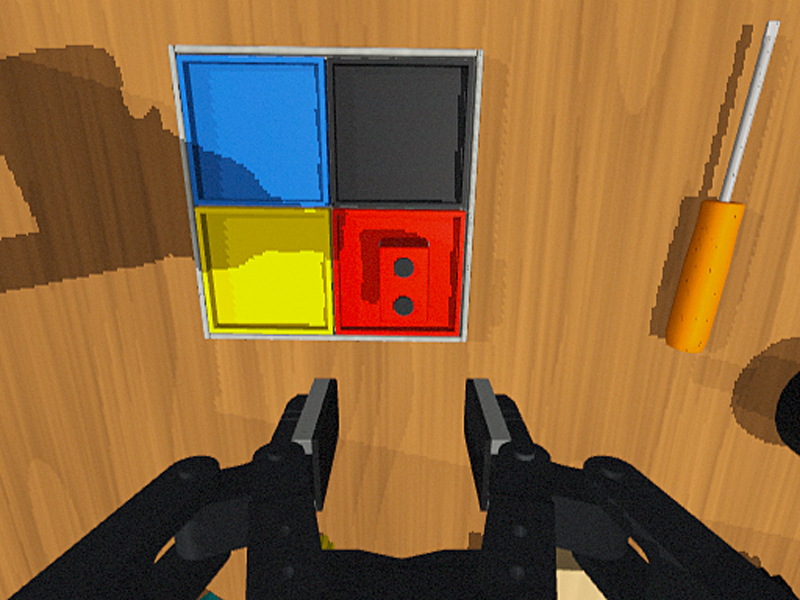

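The pictures show the block upright and centred in the red tray, wrist (403,287). The tray floor is about 8 mm above the bench. Next are the gear and the motor; the gear is set down with the fingers on the tray diagonal for clearance.

```bash
python3 - <<'E'
from h import *
pick((.452,-.025),.005,radians(45),.070)
place(TR['Y'],.010,radians(45),.055)
pick((.460,-.122),.005,radians(18.8),.060)
place(TR['B'],.010,0,.044)
movep([.66,-.08,.22],[pi,0,yaw_for((.66,-.08),radians(86.6))])
snap('scene','s2'); snap('wrist','w2')
E
```

```text
pick False 0.043886261679196015 50.76949954032898 13.85
place True 0.013922462537992265 16.1667
pick False 0.031607914972631074 49.73763942718506 21.85
place True 0.013645945860764036 24.775
```

View pics/s2.png

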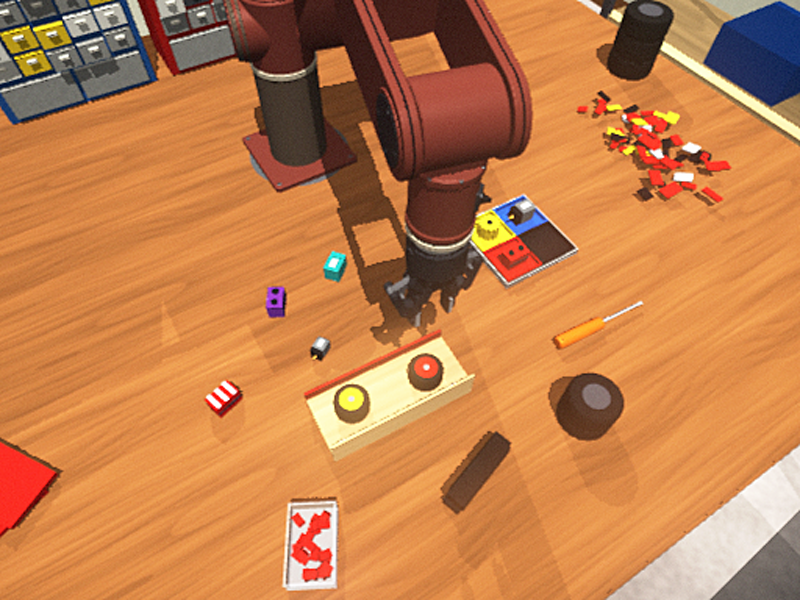

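View pics/w2.png

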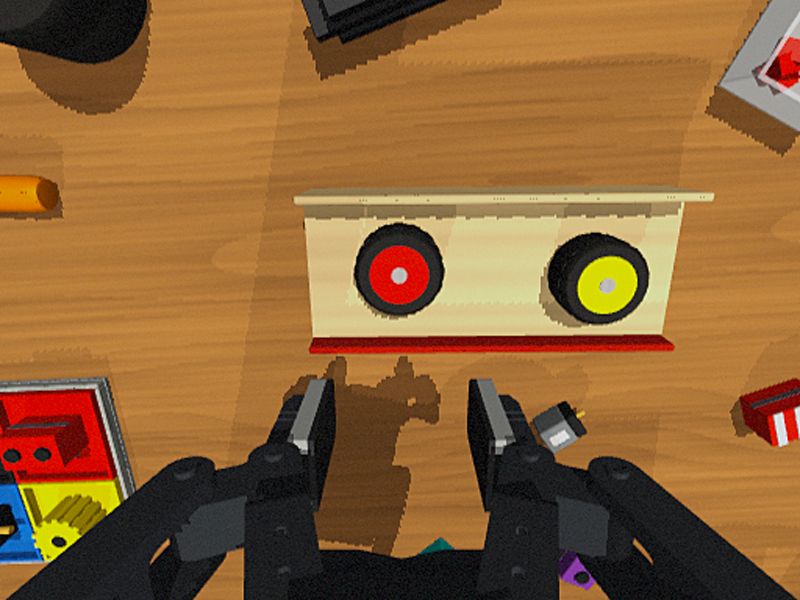

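All three parts sit upright in their trays, scene (514,253), (488,227) and (521,209). The wrist view shows the red-hub wheel at (400,275) and the rail level with the gripper's closing line. I'll refine the wheel centre from the wrist depth and pick it.

```bash
python3 - <<'E'
from h import *
p,P=cloud('w2')
u,v=256,176
m=(np.abs(P[...,2]-.065)<.006)&(np.hypot(P[...,0]-P[v,u,0],P[...,1]-P[v,u,1])<.04)
c=cv2.minEnclosingCircle((P[m][:,:2]*1000).astype(np.float32)); print(c)
xy=np.array(c[0])/1000
assert np.hypot(*(xy-[.665,-.078]))<.008
xy=(xy+[.665,-.078])/2
pick(xy,.036,radians(86.6),.085,60)
if observe()['opening']>.05:
    place(TR['K'],.012,radians(45),.070)
    movep([.5,.0,.3],[pi,0,yaw_for((.5,0),0)])
snap('scene','s3'); p,P=cloud('s3')
cv2.imwrite('pics/s3c.png',cv2.resize(p[115:190,280:380,::-1],(800,600),interpolation=cv2.INTER_CUBIC))
print(observe()['time_s'])
E
```

```text
((662.8611450195312, -78.31092834472656), 29.63977813720703)
pick False 0.05589016590714478 63.564507979899645 31.1583
place True 0.01534351689282469 34.0667
36.6417
```

View pics/s3c.png

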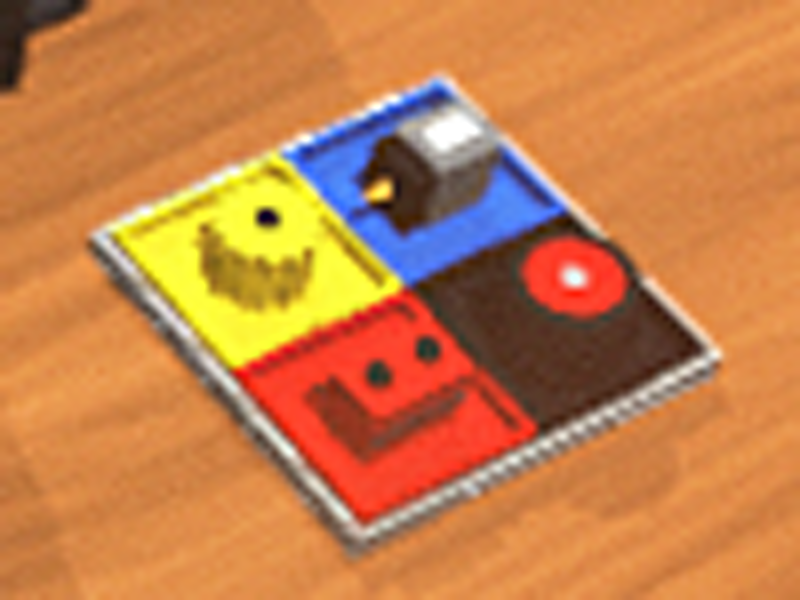

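All four parts look upright in their trays, with the wheel's hub at crop (574,277). One numeric check of heights, tilts and the look-alikes, then I'll hand in if it is clean.

```bash
python3 - <<'E'
from h import *
p,P=cloud('s3')
ok=True
for n,xy,h in [('wheel',TR['K'],.036),('stud',TR['R'],.034),('gear',TR['Y'],.032),('motor',TR['B'],.036)]:
    m=(np.hypot(P[...,0]-xy[0],P[...,1]-xy[1])<.036)&(P[...,2]>.007+h-.006)&(P[...,2]<.06)
    t=P[m]; s=np.linalg.lstsq(np.c_[t[:,:2]-t[:,:2].mean(0),np.ones(len(t))],t[:,2],rcond=None)[0]
    c=np.array(cv2.minAreaRect((t[:,:2]*1000).astype(np.float32))[0])/1000
    print(n,m.sum(),'offset mm',np.round((c-xy)*1000,1),'bottom',round(s[2]-h,4),'tilt',np.round(s[:2],3))
for n,xy,z in [('yel',(.652,-.210),.065),('stripe',(.520,-.385),.033)]:
    m=(np.hypot(P[...,0]-xy[0],P[...,1]-xy[1])<.04)&(np.abs(P[...,2]-z)<.005)
    print(n,np.round(cv2.minAreaRect((P[m][:,:2]*1000).astype(np.float32))[0]))
E
```

```text
wheel 211 offset mm [ 4.7 -3. ] bottom 0.0068 tilt [-0.018  0.032]
stud 136 offset mm [2.8 0.5] bottom 0.0072 tilt [-0.039  0.023]
gear 123 offset mm [0.2 2.7] bottom 0.0067 tilt [-0.036 -0.002]
motor 109 offset mm [ 2.8 -0.3] bottom 0.0066 tilt [-0.014  0.035]
yel [ 652. -210.]
stripe [ 520. -384.]
```

```bash
python3 -c "
from plant import *
hold(0.5); print(job_done())"
```

```text
the job is handed in; nothing more can be done
None
```

The job is handed in at about 37 s: the final check showed the red-hub wheel, studded block, gear and motor flat in the black, red, yellow and blue trays, each within 6 mm of centre, with the yellow-hub wheel and striped block unmoved; the hand-in returned no verdict.

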